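Turn over and lock the key tray

ROBOT

A 6-joint arm with a two-finger parallel gripper is mounted at the origin on the work surface. World frame = base frame: x ahead of the robot, y to its left, z up, the work surface at z = 0. Lengths are in mm, angles in rad, forces in N, time in s.
With the tool pointing down it reaches from about 275 to 750 mm from the base axis. Payload 10.2 kg.
Tool frame: the origin (TCP) lies at the very end of the fingers, on their centre line; the grasp point (between the pads) lies 19 mm behind it (ctrl.hold_point_z is the distance from the TCP to the grasp point, in mm); z points along the fingers, y is the direction in which the jaws open and shut (so a half turn about z gives the same grasp; the last joint's range is limited). The gripper opens to 85 mm and grips with 20 to 120 N. Pads are 22 mm wide; open, the fingers measure 114 mm over their backs; the gripper's body (76 mm by 85 mm) begins 54 mm behind the grasp point. The pads swing forward as they close: fully open they stand 13 mm farther back than shut.
Start: joints at [-1.477, 0.313, 1.498, -0, 1.331, -0.223], TCP at [163.539, -498.885, 231.294] pointing down, gripper open.
Joint ranges: [-2.94, 2.94], [-0.97, 2.17], [0.19, 2.56], [-1.23, 4.37], [0.02, 3.11], [-2.88, 2.88]. Speed limits (rad/s): [2.39, 2.39, 3.01, 3.14, 3.14, 3.14].

INTERFACE

Orientations are given as a unit quaternion [w, x, y, z].
In Python, from rig import readout, cams, workorder, spotter, ctrl gives the robot as it stands.
- The arm moves only by the tool step_arm, never from a script. Its argument "plan" is text: rows parted by semicolons, each of 5 numbers parted by spaces: the shift along the tool's x, y, z in cm, then the turn about the tool's z in degrees, then the opening in per cent of the stroke, from 0 (shut) to 100 (fully open). In form: x y z twist gripper; .... A call has 1 to 10 rows; each row is the pose to reach, as a shift and turn from the pose commanded when the call began, along the tool's axes at that moment; what a row does not reach only later rows make up. A row lasts 1/10 s, in which the tool goes at most 50 mm and 8.59 degrees, less where a joint would pass 70% of its speed; a pose out of reach is approached as far as the arm can. A call with a gripper value outside its range is refused whole. The fingers move at their own pace and stop on an object; "grip_force" is the grip in N (left out, the last holds). Time passes only in rows, so rows that repeat a pose let the fingers close. It gives the time, the measured TCP pose, the force and the opening at its end, in the units of the state.
- readout.sense(): the state, without advancing time (a new reading comes with each control period).
- cams.capture(name): name is "side" or "top" or "wrist"; returns (picture, depth): 420x560x3 uint8, red, green, blue; 420x560 float32, mm along the optical axis (not along the pixel's ray), 0 where there is no reading.
- cams.camera_info(name): a dict with "vfov" (degrees; the focal length in pixels is half the picture's height over the tangent of half this angle, whatever the lens; pixels are square), "cx", "cy" (the principal point, pixels), "k1" (the pictures are not rectified: a ray, as slopes to the right and down, at radius r is drawn at 1 + k1 r^2 times it, then the intrinsics apply), "rvec" (rotation vector, rad) and "tvec" (3), from world to camera coordinates, as OpenCV has them. Camera axes: x right, y down, z forward; pixel columns grow to the right and rows downward; lengths in mm; the calibration is good to about 2 mm. A picture is of the moment at which its call begins: read the wrist's pose just before it. camera_info takes no time and is no camera call; for the wrist camera it gives the pose at the moment of the call.
- workorder.finish_job(): hands the job in, once; it reports no verdict.
Trained networks look in the newest picture that a camera, given by its name, has taken for a name from the list of things; names that differ only in an ending like _2 or _b are one class to them, and where a whole thing is asked for, a point or a joint stands for the part that bears it (a point fixed in the world has none). Each returns a list of dicts, best first, with "conf" (0 to 1); they miss things now and then, are a little off and sometimes report something else, mostly with a low value. They report only what shows in the picture. A call takes as long as a camera call. They do not tell look-alikes from the thing itself.
- spotter.regions_of(camera, target): "pixels" (420x560 bool, what is visible of it) and "extent" ([centre column, centre row, width, height] in pixels, round what is visible of it).
The state is a dict: "time_s": time; "joints": joint angles; "dq": joint speeds; "tau": joint torques, N m; "eef_pos": TCP position; "ee_rot": TCP orientation; "force": force on the tool from outside, world axes, zero at the start; "wrist_torque": the same for the moment, N m; "grip_width": opening from 0.0 (shut) to 1.0 (fully open).
Only numpy, scipy, OpenCV 4.12 (cv2) and the standard library are available. Lean on these libraries where they do the work, as an engineer would, in place of code of your own. Each camera call takes 0.05 s, during which the arm holds its last target. There are 200 camera calls.

TASK

The rosewood key tray was left face down after wiping, locked in the left bay of its grey stand. Pull the steel knob straight out as far as it goes, turn the tray over like a page so that it lies flat in the right bay with its hollow face up, still pivoting in its slots, then push the knob fully home to lock it. Leave the other things on the console where they are.

Things in the scene. Friction and masses are not known exactly. Their poses are not given: they have to be found in the camera images.
- stand: Fixed grey ceramic stand, body 144 deep (x), y from -88 to +58. Origin on the table below the middle of the tray's pivot line; x points away from the knob (away from the robot at yaw 0), y to the left bay, z up. A cork pad at height 40 makes each bay: left y 16 to 55, right y -16 to -85, x +-54; outside is open table. Bolt housing in front: x -105 to -73, y +-38, up to height 72.
- pivot (a point): Middle of the pivot line, fixed on the stand at height 47; the line runs along the stand's x. At x = +-59 to +-72 on it a pair of posts (tops at height 56) forms an upright slot 11 wide, open at the top, closed at the outer end, that holds the tray's pivot pin with 1 to 1.5 play.
- bolt (a joint): Bolt position in m along the stand's x: 0 pushed fully in (locked), 0.024 pulled fully out towards the stand's -x (free). Stays where it is left, friction about 4 N. When in, its steel blade (56 wide in y, underside at height 56.5) reaches 10 over the tray's pivot end and stops it turning, in either bay; when out it clears the tray by 14.
- knob_neck (a point): Middle of the bolt's neck (as seen with the bolt in), a horizontal steel rod 12 across and 29 long between the housing and the back of the knob's head, at height 60. It moves with the bolt.
- knob_face (a point): Centre of the outer face (towards the robot) of the knob's head, a steel disc 34 across and 12 thick, at height 60. It moves with the bolt; 146 from the pivot's middle when fully in.
- tray: Loose rosewood key tray, flat plate 110 (x) by 101 (y, from -7 to +94) by 14 thick, 0.2 to 0.36 kg. Origin on its pivot line at mid-thickness. Pins 8 across stick out 16 from both x sides into the stand's slots: it turns like a page, and past upright falls over by itself. The -z face has a hollow 5 deep inside a rim 10 to 14 wide, the +z face is plain. Right bay: its y points to the stand's -y, z down.
- tray_edge (a point): Middle of the tray's free edge (y = +94 on the tray, mid-thickness). At the start the tray lies hollow down in the left bay, its axes along the stand's, and this edge overhangs the stand by 36, its underside 40 above the table.
- jar: Bystander: lidded white ceramic jar, 68 across, 85 tall. Origin at the centre of its underside. Leave it alone.
- charm: Bystander: round flat blue glass evil-eye charm, 52 across, 7 thick, lying flat. Origin at the centre of its underside. Leave it alone.
- shoe_brush: Bystander: shoe brush with stainless back, 170 x 45 x 36 tall, along its x. Origin at the centre of its underside. Leave it alone.
- cologne: Bystander: amber glass bottle, 52 across, 160 tall. Origin at the centre of its underside. Leave it alone.
- bowl: Bystander: grey ceramic bowl, 100 across, 40 tall. Origin at the centre of its underside. Leave it alone.
- polish_tin: Bystander: round metal tin, 70 across, 24 tall. Origin at the centre of its underside. Leave it alone.
- shoehorn: Bystander: flat steel shoehorn with wooden end, 175 x 34 x 4 to 12 thick, along its x. Origin at the centre of its underside. Leave it alone.
Things that resemble listed ones, but are neither listed nor needed, are in the scene too. Of the things that look like the tray, the smallest one is meant.

How it is judged (in metres and radians):
On the way, in this order (a step that is already met when the one before it is completed fails the run):
1. the knob is pulled fully out (value of joint bolt above 0.0215 m), for 0.2 s.
2. with the knob out, the tray lies turned over in the right bay, hollow up (angle between tray's own z axis and vertical above 3.06 rad and y of tray_edge in the frame of stand below -0.085 m and z of tray in the frame of stand below 0.051 m and y of tray in the frame of stand between -0.008 and 0.008 m and x of tray in the frame of stand between -0.008 and 0.008 m and value of joint bolt above 0.015 m), for 0.2 s.
3. the knob is pushed home over the turned tray (angle between tray's own z axis and vertical above 3.06 rad and y of tray_edge in the frame of stand below -0.085 m and z of tray in the frame of stand below 0.051 m and y of tray in the frame of stand between -0.008 and 0.008 m and x of tray in the frame of stand between -0.008 and 0.008 m and value of joint bolt below 0.003 m), for 0.2 s.
At the end, for the whole second after the job is handed in: The tray lies at rest in the right bay, hollow up and flat within 0.08 rad, its pivot line within 8 mm of the stand's and its pins down in the slots, and the bolt is within 3 mm of fully in (all of step 3 and linear speed of tray below 0.02 m/s); the robot touches nothing.
It fails at once if a bystander is shifted by more than 30 mm or knocked over (distance of any of jar, charm, shoe_brush, cologne, bowl, polish_tin, shoehorn from where it was at the start of the episode above 0.03 m or angle between any of jar, charm, shoe_brush, cologne, bowl, polish_tin, shoehorn's own z axis and vertical above 0.5 rad).
It also fails if it takes over 54 s, if anything falls off the work surface, if the arm or the gripper's body presses on something with over 40 N, if the wrist force passes 120 N, or if a joint passes its speed limit or range.

## Working session

There is one attempt and no reset: what is moved stays moved. The work goes in short steps, Python scripts to look and compute and a tool call to move; the robot and the scene stay as the last step left them, time stands still between calls to the robot, and variables do not carry over. Pictures are saved under pics/ and viewed, about 8 in all and at most 12, crops included, and the job is handed in when it is done.

Besides the shell and the picture viewer there is one more tool, called after "Request:" as name(argument=value, ...) on one line, values as JSON. step_arm: Moves the arm, as the interface text tells. Its arguments: {"type":"object","properties":{"plan":{"type":"string"},"grip_force":{"type":"number"}},"required":["plan"]}

```bash
mkdir -p pics; ls
cat > h.py <<'E'
import numpy as np, cv2
from rig import readout, cams, workorder, spotter, ctrl
def K(n):
    c=cams.camera_info(n); f=210/np.tan(np.radians(c['vfov'])/2)
    R=cv2.Rodrigues(np.array(c['rvec'],float))[0]; return f,c['cx'],c['cy'],c['k1'],R,np.array(c['tvec'],float)
def ray(n,u,v):
    f,cx,cy,k1,R,t=K(n); x=(np.asarray(u,float)-cx)/f; y=(np.asarray(v,float)-cy)/f
    a,b=x.copy(),y.copy()
    for _ in range(20):
        s=1+k1*(a*a+b*b); a=x/s; b=y/s
    return np.stack([a,b,np.ones_like(a)],-1),R,t
def world(n,u,v,d):
    p,R,t=ray(n,u,v); return (p*np.asarray(d)[...,None]-t)@R
def onz(n,u,v,z):
    p,R,t=ray(n,u,v); C=-R.T@t; w=p@R; return C+w*((z-C[2])/w[...,2])[...,None]
def proj(n,P):
    f,cx,cy,k1,R,t=K(n); q=np.asarray(P,float)@R.T+t; a=q[...,:2]/q[...,2:]; s=1+k1*(a**2).sum(-1,keepdims=True)
    return a*s*f+[cx,cy]
def cloud(n,d):
    v,u=np.mgrid[0:420,0:560]; return world(n,u,v,d)
def save(n,im): cv2.imwrite(f'pics/{n}.png',im[...,::-1])
E
python3 - <<'E'
from h import *
s=readout.sense(); print(s, ctrl.hold_point_z)
ims=[]
for n in ['side','top']:
    im,d=cams.capture(n); save(n,im); np.save(n+'_d.npy',d); W=cloud(n,d)
    for t in ['stand','tray','knob_face','jar','cologne','bowl','charm','shoe_brush','polish_tin','shoehorn']:
        for r in spotter.regions_of(n,t)[:3]:
            m=r['pixels']&(d>0); print(n,t,round(r['conf'],2),np.round(r['extent']),np.round(np.median(W[m],0)) if m.any() else None, np.round(np.percentile(W[m],[2,98],axis=0)).tolist() if m.any() else '')
E
```

```text
pics
{'time_s': 0.0, 'joints': array([-1.47739620e+00,  3.13451979e-01,  1.49845751e+00,  2.68222875e-05,
        1.33099084e+00, -2.23389534e-01]), 'dq': array([-0.00109027,  0.00203655, -0.00042865, -0.00056372,  0.00180028,
       -0.0005072 ]), 'tau': array([ 8.13736006e-04, -4.12263787e+01, -2.59748018e+01, -1.00664781e-04,
        4.02790611e-03,  2.84350484e-06]), 'eef_pos': array([ 163.52191968, -498.60977959,  230.72637182]), 'ee_rot': array([-6.51613690e-04,  9.87482037e-01,  1.57730148e-01,  5.54640213e-05]), 'force': array([ 0.09780197, -0.23501453,  0.43019299]), 'wrist_torque': array([ 0.02658708, -0.03605595, -0.02620616]), 'grip_width': 1.0009352774465432} 18.700000000000003
side stand 0.76 [271. 231.  87.  55.] [564.  18.  40.] [[477.0, -59.0, 4.0], [693.0, 82.0, 73.0]]
side tray 0.82 [369. 218.  41.  49.] [ 356. -129.   17.] [[310.0, -218.0, 0.0], [400.0, -81.0, 21.0]]
side tray 0.64 [248. 240.  51.  38.] [619.  76.  52.] [[566.0, 17.0, 40.0], [674.0, 118.0, 56.0]]
side tray 0.59 [212. 362.  95.  95.] [565. 395.  18.] [[499.0, 312.0, 1.0], [636.0, 464.0, 22.0]]
side
[... 2233 characters left out ...]
262. 120.  20.  35.] [768.  46. 105.] [[756.0, 24.0, 4.0], [790.0, 72.0, 162.0]]
top bowl 0.74 [358. 186.  40.  46.] [ 648. -180.   20.] [[600.0, -222.0, 2.0], [688.0, -133.0, 43.0]]
top charm 0.76 [321. 244.  22.  25.] [ 505. -102.    8.] [[482.0, -124.0, 2.0], [528.0, -78.0, 13.0]]
top shoe_brush 0.65 [207. 130.  27.  73.] [768. 182.  36.] [[691.0, 153.0, 31.0], [849.0, 209.0, 41.0]]
top polish_tin 0.84 [197. 256.  28.  25.] [468. 187.  25.] [[438.0, 155.0, 16.0], [500.0, 219.0, 29.0]]
top polish_tin 0.4 [251. 192.  51.  54.] [620.  66.  55.] [[566.0, 17.0, 49.0], [672.0, 114.0, 59.0]]
top shoehorn 0.82 [456. 285.  40.  71.] [ 418. -416.    6.] [[340.0, -452.0, 0.0], [493.0, -378.0, 15.0]]
```

Run:
```python
from h import *
a=cv2.imread('pics/top.png'); b=cv2.imread('pics/side.png')
x=cv2.resize(a[100:300,170:370],None,fx=2,fy=2,interpolation=cv2.INTER_CUBIC); y=cv2.resize(b[160:290,180:380],None,fx=2,fy=2,interpolation=cv2.INTER_CUBIC)
y=cv2.copyMakeBorder(y,0,400-y.shape[0],0,0,0)
cv2.imwrite('pics/crop1.png',np.hstack([x,y]))
for n in ['top','side']:
    im,d=cams.capture(n); W=cloud(n,d)
    for t in ['tray','knob_face','knob_neck']:
        for r in spotter.regions_of(n,t)[:3]:
            m=r['pixels']&(d>0); P=W[m]; md=np.median(P,0)
            if abs(md[0]-590)>90 or abs(md[1]-40)>60: continue
            top=P[P[:,2]>48] if t=='tray' else P
            rect=cv2.minAreaRect(top[:,:2].astype(np.float32)); print(n,t,round(r['conf'],2),rect)
            if t=='tray': print(cv2.boxPoints(rect).round())
```

```text
top tray 0.75 ((621.296875, 65.73943328857422), (115.14401245117188, 101.89208984375), 0.7488184571266174)
[[563. 116.]
 [564.  14.]
 [680.  16.]
 [678. 117.]]
top knob_face 0.64 ((521.5064697265625, 21.058856964111328), (99.91862487792969, 54.32406997680664), 1.5370625257492065)
top knob_neck 0.94 ((521.3431396484375, 19.976573944091797), (100.27779388427734, 56.35530471801758), 1.6281315088272095)
side tray 0.79 ((620.1787719726562, 67.3638916015625), (111.78662109375, 105.30542755126953), 0.12664788961410522)
[[564. 120.]
 [564.  15.]
 [676.  15.]
 [676. 120.]]
side knob_face 0.85 ((529.43505859375, 6.631305694580078), (104.84776306152344, 100.62861633300781), 16.869592666625977)
side knob_neck 0.87 ((526.5003051757812, 7.42041015625), (104.16679382324219, 87.08917999267578), 9.696483612060547)
```

View pics/crop1.png

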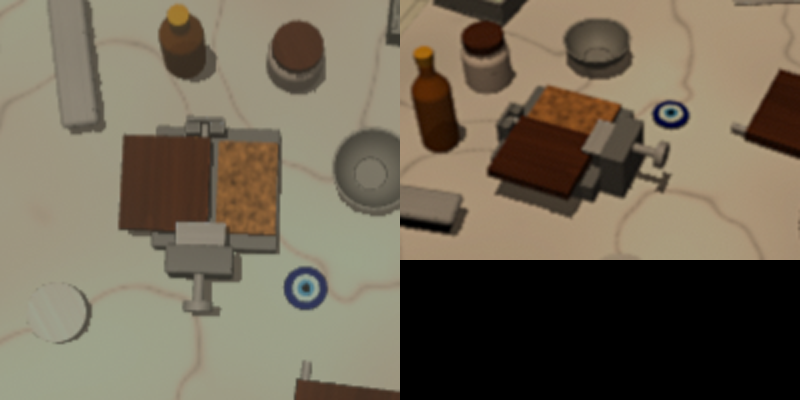

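The crops show the stand near yaw 1°, with the knob facing the robot at about (474, 21). The tray is in the left bay and the free right bay is cork. The tall bystanders are behind the stand.

Request:
step_arm(plan="48.2 -38.9 4 17 100;48.2 -38.9 4 17 100;48.2 -38.9 4 17 100;48.2 -38.9 4 17 100;48.2 -38.9 4 17 100;48.2 -38.9 4 17 100;48.2 -38.9 4 17 100;48.2 -38.9 4 17 100;48.2 -38.9 4 17 100;48.2 -38.9 4 17 100")

```text
time_s: 2.5
eef_pos: [435.6, -78.4, 199.3]
ee_rot: [0.0, 1.0, 0.01, 0.0]
force: [1.8, 0.6, -0.9]
grip_width: 0.996
```

```bash
cat >> h.py <<'E'
def to(x,y,z,yaw):
    "tool shift (cm) and twist (deg) to world TCP pose with tool x at yaw deg"
    from scipy.spatial.transform import Rotation as Ro
    s=readout.sense(); q=s['ee_rot']; R=Ro.from_quat([q[1],q[2],q[3],q[0]]).as_matrix()
    d=R.T@(np.array([x,y,z])-s['eef_pos'])/10; cur=np.degrees(np.arctan2(R[1,0],R[0,0]))
    print('now',s['eef_pos'].round(1),'yaw',cur.round(2),'F',s['force'].round(1),'w',round(s['grip_width'],3),'t',round(s['time_s'],2),'j',s['joints'].round(2),'tilt',R[:,2].round(3)); print('need',d.round(2),'twist',round((cur-yaw+180)%360-180,2))
E
python3 -c "
from h import *
to(501,21,190,1)"
```

```text
now [435.6 -78.4 199.3] yaw 1.15 F [ 1.8  0.6 -0.9] w 0.996 t 2.5 j [-0.44  0.16  1.78 -0.    1.2   1.11] tilt [ 0.001 -0.    -1.   ]
need [ 6.74 -9.81  0.93] twist 0.15
```

Request:
step_arm(plan="3.4 -5 0.5 0 100;6.7 -9.8 0.9 0 100;6.7 -9.8 0.9 0 100;6.7 -9.8 0.9 0 100;6.7 -9.8 0.9 0 100")

```text
time_s: 3.0
eef_pos: [499.5, 18.8, 190.0]
ee_rot: [0.0, 1.0, 0.01, -0.0]
force: [-0.7, -0.3, 0.7]
grip_width: 1.001
```

Run:
```python
from h import *
im,d=cams.capture('wrist'); W=cloud('wrist',d); ok=d>0
save('w1',im); np.save('w1.npy',W)
to(501,21,41,1)
for t in ['knob_neck','tray']:
    for r in spotter.regions_of('wrist',t)[:2]:
        print(t,r['conf'],np.round(r['extent']))
# plan view slabs
def slab(x0,x1,y0,y1,z0,z1):
    m=ok&(W[...,0]>x0)&(W[...,0]<x1)&(W[...,1]>y0)&(W[...,1]<y1)&(W[...,2]>z0)&(W[...,2]<z1); P=W[m]
    return (len(P),np.percentile(P,[1,50,99],axis=0).round(1).tolist()) if len(P) else 0
print('head',slab(468,487,-10,55,40,90)); print('neck',slab(490,510,-10,55,50,72)); print('housing',slab(516,545,-30,75,66,80)); print('traytop',slab(566,700,10,130,49,60))
```

```text
now [499.4  18.3 190.1] yaw 1.12 F [-0.4 -0.3  0.5] w 0.998 t 3.05 j [-0.2   0.29  1.63 -0.    1.21  1.35] tilt [-0. -0. -1.]
need [ 0.16 -0.27 14.91] twist 0.12
knob_neck 0.77 [278. 170.  78. 134.]
knob_neck 0.34 [224.  59. 140. 114.]
tray 0.89 [432. 328. 152. 139.]
tray 0.77 [221.  59. 134. 117.]
head (838, [[472.0, 7.3, 49.6], [481.3, 22.9, 71.3], [486.4, 38.9, 76.8]])
neck (344, [[490.4, 16.9, 60.0], [500.3, 22.7, 64.4], [509.7, 28.5, 66.5]])
housing (3701, [[516.4, -14.6, 69.3], [530.9, 22.3, 71.3], [544.8, 59.4, 72.9]])
traytop (14441, [[567.4, 15.4, 51.7], [609.6, 65.6, 53.4], [646.1, 114.2, 55.2]])
```

View pics/w1.png

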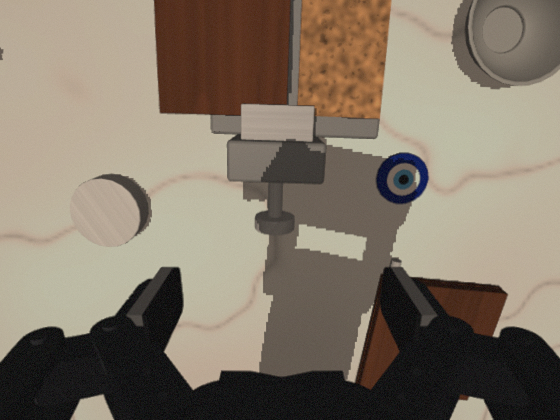

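Picture: knob head at about pixel (275, 222), neck at (276, 195), both clear of other things. The measured neck centre is about (501.5, 22.7, 60), as it should be. Next I descend and grip the neck.

Request:
step_arm(plan="0.2 -0.4 4.5 0 70;0.2 -0.4 9 0 60;0.2 -0.4 13 0 60;0.2 -0.4 14.9 0 60;0.2 -0.4 14.9 0 60;0.2 -0.4 14.9 0 0;0.2 -0.4 14.9 0 0;0.2 -0.4 14.9 0 0;0.2 -0.4 14.9 0 0;0.2 -0.4 14.9 0 0", grip_force=40)

```text
time_s: 4.15
eef_pos: [502.2, 24.0, 42.6]
ee_rot: [-0.001, 1.0, 0.01, 0.001]
force: [-2.0, 7.9, 5.2]
grip_width: 0.124
```

```bash
python3 -c "
from h import *
to(477.5,22.6,41,1)"
```

```text
now [502.2  24.   42.6] yaw 1.09 F [-2.   7.9  5.2] w 0.124 t 4.15 j [-0.19  0.5   1.77  0.    0.86  1.36] tilt [ 0.002  0.002 -1.   ]
need [-2.48  0.1   0.15] twist 0.09
```

Request:
step_arm(plan="-0.6 0.1 0 0 0;-1.2 0.1 0 0 0;-1.8 0.1 0 0 0;-2.3 0.1 0 0 0;-2.6 0.1 0 0 0;-2.7 0.1 0 0 0;-2.7 0.1 0 0 0;-2.7 0.1 0 0 0")

```text
time_s: 4.95
eef_pos: [479.0, 24.0, 42.8]
ee_rot: [-0.002, 1.0, 0.009, 0.006]
force: [21.0, 25.7, -9.7]
grip_width: 0.123
```

```bash
python3 -c "
from h import *
to(477.5,22.6,41,1)"
```

```text
now [479.   24.   42.8] yaw 1.0 F [21.  25.7 -9.7] w 0.123 t 4.95 j [-0.2   0.46  1.85  0.01  0.82  1.35] tilt [ 0.012  0.004 -1.   ]
need [-0.16  0.14  0.18] twist 0.0
```

Request:
step_arm(plan="-0.2 -0.3 0 0 0;-0.2 -0.3 0 0 0;-0.2 -0.3 0 0 0;0 -0.3 0 0 60;0 -0.3 0 0 60;0 -0.3 0 0 60;0 -0.3 0 0 60;0 -0.3 -4 0 60;0 -0.3 -8 0 60;0 -0.3 -11 0 60")

```text
time_s: 5.95
eef_pos: [474.8, 24.4, 153.4]
ee_rot: [0.0, 1.0, 0.01, 0.001]
force: [-0.5, 0.0, 0.1]
grip_width: 0.599
```

Run:
```python
from h import *
to(476,24,150,1)
im,d=cams.capture('wrist'); W=cloud('wrist',d); ok=d>0
def slab(x0,x1,y0,y1,z0,z1):
    m=ok&(W[...,0]>x0)&(W[...,0]<x1)&(W[...,1]>y0)&(W[...,1]<y1)&(W[...,2]>z0)&(W[...,2]<z1); P=W[m]
    return (len(P),np.percentile(P,[1,50,99],axis=0).round(1).tolist()) if len(P) else 0
print('head',slab(440,467,-10,55,40,90)); print('neck',slab(468,510,-10,55,50,72)); print('housing',slab(511,545,-30,75,66,80)); print('traytop',slab(566,700,10,130,49,60))
save('w2',im)
```

```text
now [474.8  24.4 153.4] yaw 1.15 F [-0.5  0.   0.1] w 0.599 t 5.95 j [-0.2   0.28  1.75 -0.    1.1   1.36] tilt [ 0.002 -0.    -1.   ]
need [0.12 0.04 0.34] twist 0.15
head (1145, [[451.4, 7.6, 52.9], [461.0, 23.7, 74.6], [466.6, 39.6, 80.6]])
neck (976, [[468.4, 17.2, 63.8], [489.7, 23.2, 68.5], [509.4, 29.1, 70.5]])
housing (5296, [[513.3, -14.3, 68.8], [530.8, 22.6, 75.5], [544.7, 59.5, 77.2]])
traytop (12280, [[566.8, 15.8, 56.1], [591.5, 64.3, 58.0], [615.0, 114.5, 59.6]])
```

View pics/w2.png

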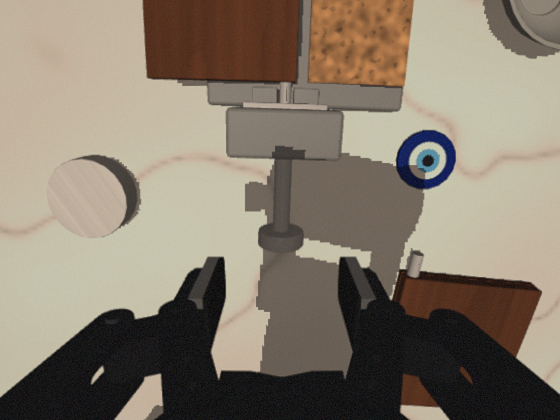

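The knob is out: the head has moved about 23–24 mm, 21 N built up against the stop, and the blade (row 103) clears the tray (row 79). Next I go to the tray's free edge, closed and turned 90°.

Request:
step_arm(plan="3.5 -3 0 -8.5 0;7 -6 0 -17 0;10.5 -9 0 -25.5 0;14.7 -12.3 0 -34 0;14.7 -12.3 0 -42.5 0;14.7 -12.3 0 -51 0;14.7 -12.3 0 -59.5 0;14.7 -12.3 0 -68 0;14.7 -12.3 0 -76.5 0;14.7 -12.3 0 -85 0")

```text
time_s: 7.0
eef_pos: [619.0, 150.3, 150.8]
ee_rot: [-0.0, 0.728, 0.685, -0.0]
force: [0.2, -0.5, -0.1]
grip_width: 0.001
```

```bash
python3 -c "
from h import *
to(620,150,28,90.5)"
```

```text
now [619.  150.3 150.8] yaw 86.5 F [ 0.2 -0.5 -0.1] w 0.001 t 7.0 j [ 0.05  0.62  1.24 -0.    1.28  0.12] tilt [-0.001 -0.    -1.   ]
need [-0.02  0.11 12.28] twist -4.0
```

Request:
step_arm(plan="0 0.1 4.5 -4 0;0 0.1 9 -4 0;0 0.1 12.3 -4 0;0 0.1 12.3 -4 0;-1 0.1 12.3 -4 0;-2 0.1 12.3 -4 0;-2 0.1 12.3 -4 0")

```text
time_s: 7.7
eef_pos: [619.9, 128.7, 30.2]
ee_rot: [0.001, 0.707, 0.707, 0.001]
force: [-0.5, 0.3, 1.1]
grip_width: 0.004
```

```bash
python3 -c "
from h import *
to(620,126,28,90.5)"
```

```text
now [619.9 128.7  30.2] yaw 90.06 F [-0.5  0.3  1.1] w 0.004 t 7.7 j [ 0.02  0.75  1.36 -0.    1.03  0.02] tilt [ 0.003 -0.    -1.   ]
need [-0.27  0.01  0.22] twist -0.44
```

Now I ease in until there is contact.

Request:
step_arm(plan="-0.2 0 0 0 0;-0.4 0 0 0 0;-0.4 0 0 0 0;-0.4 0 0 0 0")

```text
time_s: 8.1
eef_pos: [618.8, 126.5, 28.2]
ee_rot: [0.0, 0.706, 0.708, -0.0]
force: [-0.1, -0.5, 1.0]
grip_width: 0.001
```

Request:
step_arm(plan="-0.2 -0.1 0 0 0;-0.3 -0.1 0 0 0;-0.3 -0.1 0 0 0;-0.3 -0.1 0 0 0")

```text
time_s: 8.5
eef_pos: [618.8, 126.0, 28.5]
ee_rot: [-0.0, 0.706, 0.708, 0.003]
force: [5.6, 13.9, -0.3]
grip_width: 0.002
```

Request:
step_arm(plan="-0.1 0 -0.3 0 0;-0.1 0 -0.6 0 0;-0.1 0 -0.9 0 0;-0.1 0 -1.2 0 0;-0.1 0 -1.2 0 0")

```text
time_s: 9.0
eef_pos: [618.6, 125.7, 40.9]
ee_rot: [-0.0, 0.706, 0.708, 0.003]
force: [5.0, 17.5, -0.4]
grip_width: -0.0
```

Run:
```python
from h import *
to(620,126,28,90.5)
im,d=cams.capture('side'); W=cloud('side',d); save('s3',im)
m=(d>0)&(W[...,0]>570)&(W[...,0]<605)&(W[...,1]>20)&(W[...,1]<115)&(W[...,2]>42)&(W[...,2]<140)
P=W[m]; print(len(P))
for a in range(20,116,16):
    q=P[(P[:,1]>=a)&(P[:,1]<a+16)]; print(a,len(q),np.median(q[:,2]).round(1) if len(q) else '')
```

```text
now [618.6 125.7  40.9] yaw 90.19 F [ 5.  17.5 -0.4] w -0.0 t 9.0 j [0.01 0.73 1.36 0.01 1.05 0.01] tilt [ 0.004  0.005 -1.   ]
need [0.02 0.13 1.29] twist -0.31
265
20 57 54.6
36 55 56.5
52 29 58.0
68 26 60.9
84 29 62.1
100 69 63.6
```

The tray follows, tilted about 7°. Next I continue along the arc.

Request:
step_arm(plan="-0.05 0 -0.4 0 0;-0.1 0 -0.8 0 0;-0.2 0 -1.3 0 0;-0.4 0 -2 0 0;-0.6 0 -2.8 0 0;-0.95 0 -3.6 0 0;-1.35 0 -4.35 0 0;-1.35 0 -4.35 0 0")

```text
time_s: 9.85
eef_pos: [618.6, 110.6, 85.5]
ee_rot: [0.0, 0.706, 0.708, 0.002]
force: [1.5, 11.4, 6.8]
grip_width: -0.002
```

```bash
cat > ang.py <<'E'
from h import *
to(620,126,28,90.5)
im,d=cams.capture('side'); W=cloud('side',d)
m=(d>0)&(W[...,0]>570)&(W[...,0]<605)&(W[...,1]>20)&(W[...,1]<118)&(W[...,2]>44)&(W[...,2]<150)
P=W[m]; print(len(P))
for a in range(20,116,16):
    q=P[(P[:,1]>=a)&(P[:,1]<a+16)]; print(a,len(q),np.median(q[:,2]).round(1) if len(q) else '')
E
python3 ang.py
```

```text
now [618.6 110.6  85.5] yaw 90.18 F [ 1.5 11.4  6.8] w -0.002 t 9.85 j [-0.01  0.67  1.34  0.    1.13 -0.01] tilt [ 0.003  0.003 -1.   ]
need [1.53 0.13 5.76] twist -0.32
202
20 22 57.9
36 20 70.5
52 23 82.7
68 19 94.3
84 78 101.8
100 33 139.7
```

Request:
step_arm(plan="-0.45 0 -0.6 0 0;-0.9 0 -1.2 0 0;-1.5 0 -1.8 0 0;-2.1 0 -2.35 0 0;-2.75 0 -2.8 0 0;-3.4 0 -3.1 0 0;-3.4 0 -3.1 0 0")

```text
time_s: 10.6
eef_pos: [618.0, 73.7, 114.7]
ee_rot: [0.0, 0.707, 0.708, -0.0]
force: [-0.1, 0.4, 0.1]
grip_width: -0.004
```

```bash
python3 ang.py
```

```text
now [618.   73.7 114.7] yaw 90.09 F [-0.1  0.4  0.1] w -0.004 t 10.6 j [-0.07  0.63  1.33 -0.    1.18 -0.07] tilt [-0. -0. -1.]
need [5.24 0.21 8.66] twist -0.41
214
20 58 51.3
36 66 90.2
52 89 129.5
68 1 128.6
84 0 
100 0
```

Request:
step_arm(plan="-0.6 0 0 0 0;-1.2 0 0 0 0;-1.8 0 0 0 0;-2.4 0 0 0 0;-3 0 0 0 0;-3 0 0 0 0")

```text
time_s: 11.25
eef_pos: [618.0, 43.9, 114.5]
ee_rot: [0.0, 0.707, 0.708, -0.0]
force: [-0.5, -0.1, 0.2]
grip_width: 0.003
```

```bash
python3 ang.py
python3 - <<'E'
from h import *
im,d=cams.capture('side'); save('s4',cv2.resize(im[140:300,180:380],None,fx=3,fy=3,interpolation=cv2.INTER_CUBIC))
E
```

```text
now [618.   43.9 114.5] yaw 90.1 F [-0.5 -0.1  0.2] w 0.003 t 11.25 j [-0.12  0.62  1.34 -0.    1.18 -0.12] tilt [-0. -0. -1.]
need [8.21 0.21 8.65] twist -0.4
345
20 345 94.2
36 0 
52 0 
68 0 
84 0 
100 0
```

View pics/s4.png

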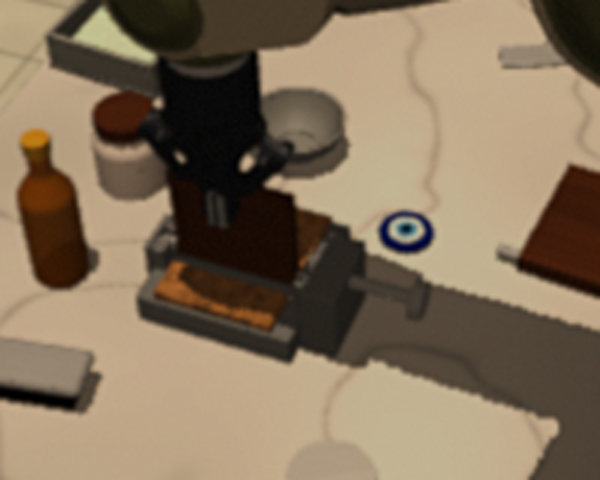

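The tray stands nearly upright, with its hollow face toward +y and the finger behind it. Next I nudge it past upright.

Request:
step_arm(plan="-0.4 0 0 0 0;-0.8 0 0 0 0;-1.2 0 0 0 0;-1.5 0 0 0 0;-1.8 0 0 0 0;-1.8 0 0 0 0;-1.8 0 0 0 0;-1.8 0 0 0 0;-1.8 0 -2 0 0;-1.8 0 -4 0 0")

```text
time_s: 12.35
eef_pos: [617.8, 27.1, 154.7]
ee_rot: [-0.001, 0.706, 0.708, -0.0]
force: [-0.1, 0.8, 0.2]
grip_width: 0.001
```

Run:
```python
from h import *
to(620,150,150,90)
im,d=cams.capture('side'); W=cloud('side',d); save('s5',cv2.resize(im[140:300,180:380],None,fx=3,fy=3,interpolation=cv2.INTER_CUBIC))
im,d=cams.capture('top'); W=cloud('top',d)
for r in spotter.regions_of('top','tray'):
    P=W[r['pixels']&(d>0)]; print(r['conf'],np.percentile(P,[2,50,98],axis=0).round(1).tolist())
```

```text
now [617.8  27.1 154.7] yaw 90.16 F [-0.1  0.8  0.2] w 0.001 t 12.35 j [-0.15  0.58  1.3  -0.    1.26 -0.15] tilt [-0.001  0.    -1.   ]
need [12.29  0.26  0.47] twist 0.16
0.95 [[562.7, -70.6, 45.3], [610.6, -49.6, 51.7], [665.7, 8.0, 58.6]]
0.77 [[244.5, -218.3, 15.2], [317.4, -150.3, 20.3], [392.3, -84.8, 24.9]]
0.66 [[498.6, 307.9, 2.1], [567.7, 381.8, 19.7], [635.6, 460.5, 24.5]]
0.39 [[601.5, -220.5, 3.5], [648.9, -180.7, 19.4], [688.0, -133.1, 43.3]]
```

View pics/s5.png

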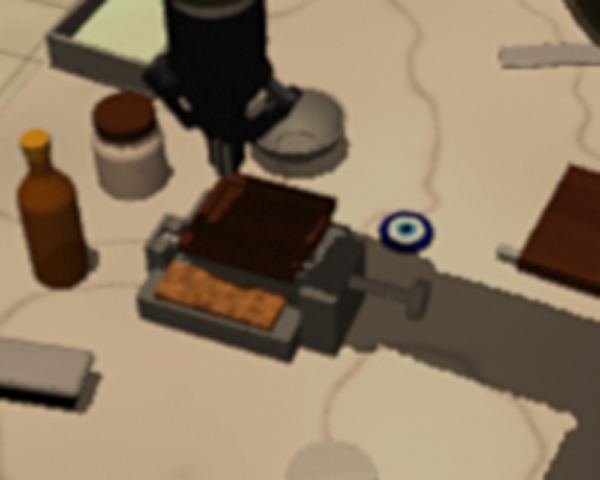

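The tray lies in the right bay, hollow up. Next I go in front of the knob and push it home.

Request:
step_arm(plan="0 -4 0 8.5 0;0 -8 0 17 0;0 -12 0 25.5 0;-0.3 -16 0 34 0;-0.3 -20.5 0 42.5 0;-0.3 -20.5 0 51 0;-0.3 -20.5 0 59.5 0;-0.3 -20.5 0 68 0;-0.3 -20.5 0 76.5 0;-0.3 -20.5 0 85 0")

```text
time_s: 13.5
eef_pos: [412.5, 23.5, 153.7]
ee_rot: [-0.0, 0.999, 0.042, -0.001]
force: [-0.2, 0.1, 0.5]
grip_width: 0.001
```

Run:
```python
from h import *
to(420,24,50,0.5)
im,d=cams.capture('wrist'); W=cloud('wrist',d); ok=d>0; save('w6',im)
m=ok&(W[...,0]>571)&(W[...,0]<672)&(W[...,1]>-85)&(W[...,1]<35)&(W[...,2]>40)&(W[...,2]<75)
P=W[m]; A=np.c_[P[:,:2]-[620,-25],np.ones(len(P))]; c=np.linalg.lstsq(A,P[:,2],rcond=None)[0]; print('plane slopes,z',c.round(3),P.min(0).round(),P.max(0).round())
```

```text
now [412.5  23.5 153.7] yaw 4.8 F [-0.2  0.1  0.5] w 0.001 t 13.5 j [-0.23  0.15  1.92  0.    1.07  1.26] tilt [-0.002  0.    -1.   ]
need [ 0.76  0.02 10.37] twist 4.3Traceback (most recent call last):
  File "<stdin>", line 5, in <module>
    return umr_minimum(a, axis, None, out, keepdims, initial, where)
ValueError: zero-size array to reduction operation minimum which has no identity
```

View pics/w6.png

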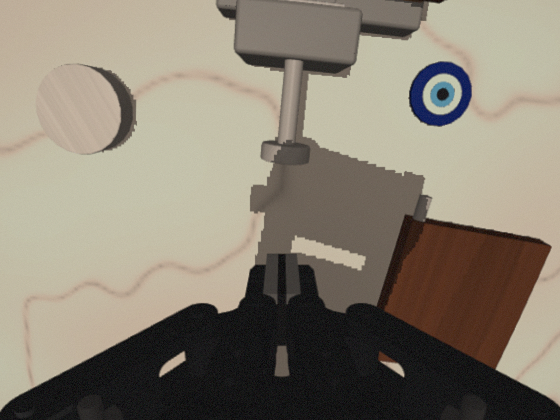

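The knob is straight ahead at pixel (285, 152). Before pushing, I check the tray's flatness with the fixed cameras.

```bash
cat > flat.py <<'E'
from h import *
for n in ['top','side']:
    im,d=cams.capture(n); W=cloud(n,d)
    r=min(spotter.regions_of(n,'tray'),key=lambda r:np.linalg.norm(np.median(W[r['pixels']&(d>0)],0)[:2]-[620,-22]))
    P=W[r['pixels']&(d>0)]; P=P[(P[:,2]>44)]
    q=P[(abs(P[:,0]-620)<38)&(P[:,1]>-55)&(P[:,1]<10)]
    A=np.c_[q[:,:2]-[620,-22],np.ones(len(q))]; c=np.linalg.lstsq(A,q[:,2],rcond=None)[0]
    print(n,r['conf'],len(q),'hollow plane',c.round(3),'box',np.percentile(P,[1,99],axis=0).round(1).tolist())
    rect=cv2.minAreaRect(P[:,:2].astype(np.float32)); print(rect)
    for t in ['knob_face']:
        for k in spotter.regions_of(n,t)[:1]:
            Q=W[k['pixels']&(d>0)]; Q=Q[(Q[:,2]>40)&(Q[:,0]<500)]; print('knob minx',np.percentile(Q[:,0],2).round(1) if len(Q) else None)
E
python3 flat.py
```

```text
top 0.9 911 hollow plane [2.0000e-03 0.0000e+00 5.0139e+01] box [[562.6, -72.6, 45.4], [671.3, 24.7, 59.1]]
((616.7462158203125, -23.246868133544922), (100.73958587646484, 125.88077545166016), 89.176513671875)
knob minx 460.3
side 0.73 478 hollow plane [4.0000e-03 3.0000e-03 4.7743e+01] box [[564.0, -70.5, 44.4], [674.2, 30.6, 55.5]]
((620.0966186523438, -20.758380889892578), (105.52635192871094, 120.43695831298828), 88.40631866455078)
knob minx 450.2
```

The tray is flat: slopes below 0.005, and the hollow floor reads about 49, as expected. Now I push.

Request:
step_arm(plan="0.7 0 5 4 0;0.7 0 10 4 0;0.7 0 10.2 4 0;0.7 0 10.2 4 0;1.5 0 10.2 4 0;2.5 0 10.2 4 0;2.7 0 10.2 4 0;2.7 0 10.2 4 0")

```text
time_s: 14.65
eef_pos: [440.9, 25.7, 53.3]
ee_rot: [0.0, 1.0, 0.01, 0.001]
force: [-0.9, 0.1, 0.3]
grip_width: -0.0
```

```bash
python3 -c "
from h import *
to(464,24,50,0.5)"
```

```text
now [440.9  25.7  53.3] yaw 1.17 F [-0.9  0.1  0.3] w -0.0 t 14.65 j [-0.21  0.38  1.95  0.    0.82  1.34] tilt [ 0.002 -0.    -1.   ]
need [2.31 0.22 0.34] twist 0.67
```

Request:
step_arm(plan="0.4 0.2 0 0 0;0.8 0.2 0 0 0;1.2 0.2 0 0 0;1.6 0.2 0 0 0;2 0.2 0 0 0;2.2 0.2 0 0 0;2.2 0.2 0 0 0")

```text
time_s: 15.35
eef_pos: [461.7, 24.0, 52.5]
ee_rot: [0.0, 1.0, 0.01, -0.001]
force: [-6.6, -1.9, 3.6]
grip_width: 0.002
```

Request:
step_arm(plan="0.2 0 0 0 0;0.4 0 0 0 0;0.6 0 0 0 0;0.6 0 0 0 0;0.6 0 0 0 0")

```text
time_s: 15.85
eef_pos: [461.8, 24.4, 51.8]
ee_rot: [-0.0, 1.0, 0.011, -0.008]
force: [-37.0, -8.1, 24.1]
grip_width: -0.002
```

It stops hard at 461.8. I back off, rise and check.

Request:
step_arm(plan="0 0 0 0 0;-1 0 0 0 0;-3 0 0 0 0;-3.5 0 -4 0 0;-3.5 0 -9 0 0;-1.5 0 -13 0 0;-1.5 0 -14 0 0;-1.5 0 -14 0 0")

```text
time_s: 16.65
eef_pos: [454.0, 23.9, 193.6]
ee_rot: [0.0, 1.0, 0.01, 0.002]
force: [0.4, 0.1, -0.5]
grip_width: -0.001
```

```bash
python3 flat.py
python3 - <<'E'
from h import *
to(464,24,50,0.5)
im,d=cams.capture('wrist'); W=cloud('wrist',d); ok=d>0; save('w7',im)
def slab(x0,x1,y0,y1,z0,z1):
    m=ok&(W[...,0]>x0)&(W[...,0]<x1)&(W[...,1]>y0)&(W[...,1]<y1)&(W[...,2]>z0)&(W[...,2]<z1); P=W[m]
    return (len(P),np.percentile(P,[1,50,99],axis=0).round(1).tolist()) if len(P) else 0
print('head',slab(445,490,-10,55,40,90));
E
```

```text
top 0.57 914 hollow plane [2.0000e-03 3.0000e-03 5.0047e+01] box [[562.6, -72.7, 45.4], [676.5, 25.8, 60.0]]
((624.7764282226562, -23.38623809814453), (101.04798889160156, 126.29695129394531), 89.35466003417969)
side 0.94 491 hollow plane [-4.0000e-03 -2.0000e-03  4.7697e+01] box [[564.2, -71.1, 44.3], [679.0, 30.3, 55.8]]
((625.694091796875, -20.784709930419922), (126.33086395263672, 106.36134338378906), 0.1469995528459549)
knob minx 473.9
now [452.5  24.1 191.5] yaw 1.15 F [-0.4  1.3 -0.1] w -0.001 t 16.95 j [-0.21  0.19  1.76  0.    1.19  1.34] tilt [-0.002  0.    -1.   ]
need [ 1.18  0.04 14.14] twist 0.65
head (860, [[473.0, 7.6, 52.9], [481.2, 23.5, 72.0], [489.7, 40.0, 77.0]])
```

View pics/w7.png

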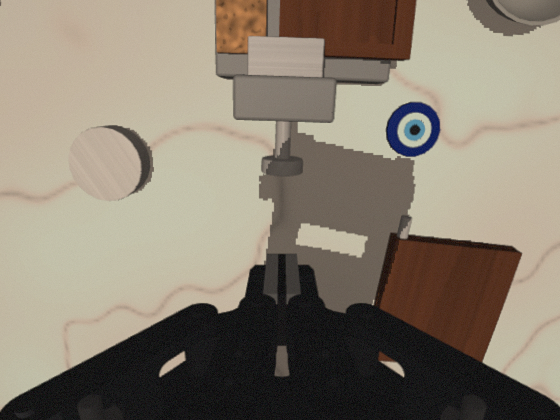

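The blade (rows 38–76) lies over the tray's pivot end, and the head is back within about 1 mm of where it started. The tray is flat and the gripper touches nothing, so I hand in.

```bash
python3 -c "
from h import *
print(workorder.finish_job())"
```

```text
the job is handed in; nothing more can be done
None
```

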